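# Re-clamp an over-tightened clock movement in its ratchet holder

## Robot

A 7-joint arm with a two-finger parallel gripper is mounted at the origin on the work surface. World frame = base frame: x ahead of the robot, y to its left, z up, the work surface at z = 0. Lengths are in m, angles in rad, forces in N, time in s.
With the tool pointing down it reaches from about 0.425 to 0.925 m from the base axis. Payload 6.8 kg.
Tool frame: the origin (TCP) lies at the very end of the fingers, on their centre line; the grasp point (between the pads) lies 19 mm behind it; z points along the fingers, y is the line along which they close (so a half turn about z gives the same grasp; the last joint's range is limited). The gripper opens to 85 mm and grips with 20 to 120 N. Pads are 22 mm wide; open, the fingers measure 114 mm over their backs; the gripper's body (76 mm by 85 mm) begins 54 mm behind the grasp point. The pads swing forward as they close: fully open they stand 13 mm farther back than shut.
Start: joints at [1.068, 0.477, 0.022, 1.555, -0.011, 1.109, -0.083], TCP at [0.26, -0.623, 0.231] pointing down, gripper open.
Joint ranges: [-2.96, 2.96], [-0.34, 2.1], [-1.41, 1.46], [0.24, 2.44], [-1.37, 4.51], [0.17, 1.92], [-2.96, 2.96]. Speed limits (rad/s): [2.39, 2.39, 3.14, 3.14, 3.14, 3.14, 3.14].

## Interface

Orientations are given as a unit quaternion [w, x, y, z].
In Python, from station import get_obs, read_camera, hand_in gives the robot as it stands.
- The arm moves only by the tool arm_command, never from a script. Its argument "commands" is one flat list of numbers, 7 for each row, row after row: the shift along the tool's x, y, z in m, then the turn, a rotation vector about the tool's x, y, z in degrees, then the opening, from 0 (shut) to 1 (fully open). In form: [tx, ty, tz, rx, ry, rz, fingers, tx, ty, tz, rx, ry, rz, fingers, ...]. A call has 1 to 8 rows; each row is the pose to reach, as a shift and turn from the pose commanded when the call began, along the tool's axes at that moment; what a row does not reach only later rows make up. A row lasts 1/10 s, in which the tool goes at most 50 mm and 8.59 degrees, less where a joint would pass 70% of its speed; a pose out of reach is approached as far as the arm can. A call with a gripper value outside its range is refused whole. The fingers move at their own pace and stop on an object; "force" is the grip in N (left out, the last holds). Time passes only in rows, so rows that repeat a pose let the fingers close. It gives the time, the measured TCP pose, the force, the opening and the grip force at its end, in the units of the state.
- get_obs(): the state, without advancing time (a new reading comes with each control period).
- read_camera(name): name is "scene" or "side" or "wrist"; returns a dict with "img" (400x640x3 uint8, red, green, blue), "camera_matrix" (3x3 intrinsics, pixels), "pose" (4x4, takes a point from camera to world coordinates). Camera axes: x right, y down, z forward; pixel columns grow to the right and rows downward; lengths in m; the calibration is good to about 2 mm. A picture is of the moment at which its call begins. There is no depth.
- hand_in(): hands the job in; it is judged then, once.
The state is a dict: "t": time; "q": joint angles; "joint_vel": joint speeds; "joint_torque": joint torques, N m; "eef_pos": TCP position; "tool_rot": TCP orientation; "contact_force": force on the tool from outside, world axes, zero at the start; "torque": the same for the moment, N m; "gripper_width": opening from 0.0 (shut) to 1.0 (fully open); "grasp_force": force on a finger pad.
Only numpy, scipy, OpenCV 4.12 (cv2) and the standard library are available. Lean on these libraries where they do the work, as an engineer would, in place of code of your own. Each camera call takes 0.05 s, during which the arm holds its last target. There are 200 camera calls.

## Task

The small brass clock movement has been clamped too hard in the green ratchet holder. Flip the red-balled click lever over to free the click, turn the black knob back (anticlockwise) a third of a turn from where it stood at first so that the orange pad lets go of the movement, and flip the click back in. Then wind the knob clockwise click by click and stop at the first click at which you feel the pad take hold of the movement, so that it is held only lightly; never force the knob back against the click, and leave the movement and the other things on the bench in place.

Things in the scene. Friction and masses are not known exactly. Their poses are not given: they have to be found in the camera images.
- holder: Green ratchet movement holder bolted to the bench, turned up to 0.4 rad: base plate 215 x 330 x 20 mm (its x from -85 to +130 mm, y from -240 to +90 mm of the origin). Origin: at bench level under the knob's axis. z up; its -y axis points from the knob to the jaws; the click lever stands on its +x side.
- knob (a joint): Turn of the black knob about its vertical axis, rad: 0 as found; grows clockwise seen from above (winding, jaw closes), falls anticlockwise; range -2.5 to 0.9. With the click in it turns clockwise only, and when let go the load turns it back up to 0.1 rad until a tooth rests on the click. Its drag differs from holder to holder, 0.03 to 0.09 N m; an opening spring adds 0.1 N m/rad x (knob + 1.7 rad).
- knob_grip (a point): On the knob's axis at gripping height, 118 mm above the bench. The knob is plain round (54 mm diameter, fluted, white line on top), from 96 to 132 mm height. The ratchet wheel and click arm below it stay under 80 mm: room for fingers around the knob from 85 mm height up, to a radius of 75 mm.
- click (a joint): Tilt of the click lever about its level pivot (along the holder's x), rad: about 0 to 0.2 with the click in the teeth, 1.2 when flipped over to its stop, where the ball's weight keeps it parked with the click free. It tips over by itself past about 0.55, both ways. Freeing it under load takes up to about 8 N at the ball.
- click_ball (a point): Centre of the red ball (22 mm diameter) on top of the click lever, 60 mm from the pivot on an 8 mm rod. It swings in the holder's y-z plane: click in, it leans 30 mm to -y of the pivot, 122 mm above the bench; freed, 38 mm to +y, 117 mm above the bench. Push it along the holder's +y to free the click, along -y to put it in.
- click_pivot (a point): Pivot of the click lever, straight below the middle of the ball's swing: 100 mm to +x and 50 mm to +y of the knob's axis in the holder's frame, 70 mm above the bench.
- click_arm: The steel arm of the click that drops into the ratchet teeth (turns with click). Origin on the pivot axis, 42 mm to +x of the knob's axis.
- ratchet: Brass ratchet wheel under the knob, 100 mm diameter, turning with it. Origin on the knob's axis at bench level. 24 teeth: the click drops behind a tooth at knob 0, -0.262, -0.524 and so on, at every multiple of 0.2618 (within 0.03 rad). When the click is freed, the springs drive the knob part of the way back by themselves, until the drag stops it; turn the rest by hand.
- jaw: Steel sliding jaw with its sprung orange pad. Moves along the holder's -y 11 mm per rad of knob; origin on the knob's axis at knob 0. The pad is preloaded: touching, it grips at once with 7.5 N (knob torque jumps by 0.08 N m), then 2.6 N (0.03 N m) more per click. Grip at the start 13 to 22 N; a light hold is 3 to 11.5 N. Where it touches varies (knob -0.6 to -1.5) and is not measured: feel it.
- movement: Brass clock movement, 50 x 50 x 30 mm, about 0.25 kg, standing loose on the holder's plate between the orange pad and the far jaw, 147 mm to -y of the knob's axis. Origin: centre of its underside, 20 mm above the bench. Not to be touched.
- oil_cup: Bystander: green glass oil cup, 28 mm wide, 24 mm tall, standing on the holder's plate. Origin under its centre.
- gear: Bystander: loose brass gear wheel, 32 mm wide, 18 mm tall with its arbor, on the holder's plate. Origin under its centre.
- oil_bottle: Bystander: amber bottle, 48 mm wide, 110 mm tall. Origin under its centre.
- screw_jar: Bystander: glass jar, 60 mm wide, 60 mm tall. Origin under its centre.
- loupe: Bystander: black eye loupe, 36 mm wide, 35 mm tall. Origin under its centre.
- driver: Bystander: screwdriver with a blue handle, 160 mm long, lying. Origin under its middle.
- watch: Bystander: steel watch, 48 mm wide, 11 mm thick, lying. Origin under its centre.

How it is judged:
On the way, in this order (a step that is already met when the one before it is completed fails the run):
1. the click lever is flipped over and stays parked, the click free (value of joint click above 0.9 rad), for 0.2 s.
2. with the click still free, the knob is turned back at least 1.75 rad from its start and the pad has let go of the movement (value of joint click above 0.9 rad and value of joint knob below -1.75 rad and contact force between jaw and movement below 0.1 N), for 0.2 s.
3. the click is back in the teeth before the pad touches the movement again (value of joint click below 0.3 rad and contact force between jaw and movement below 0.1 N), for 0.2 s.
4. wound up again to a light hold, the click in (value of joint click below 0.3 rad and contact force between jaw and movement above 3 N), for 0.2 s.
At the end, for the whole second after the job is handed in: The click is in the teeth (lever below 0.3 rad), the knob is at rest (under 0.15 rad/s), the pad grips the movement with 3 to 11.5 N, and the movement is level (within 0.1 rad) and within 15 mm of where it stood (all of step 4 and contact force between jaw and movement below 11.5 N and angle between movement's own z axis and vertical below 0.1 rad and distance of movement from where it was at the start of the episode below 0.015 m and velocity of joint knob between -0.15 and 0.15 rad/s); the robot touches nothing.
It fails at once if the knob forced against the click (more than 25 N between click and ratchet wheel) (contact force between click_arm and ratchet above 25 N).
It fails at once if the movement squeezed harder still (more than 30 N) (contact force between jaw and movement above 30 N).
It fails at once if the movement touched by the robot (contact force between any of the fingers, the arm and movement above 0.5 N).
It fails at once if a bystander disturbed (moved more than 20 mm) (distance of any of oil_cup, gear, oil_bottle, screw_jar, loupe, driver, watch from where it was at the start of the episode above 0.02 m).
It also fails if it takes over 70 s, if anything falls off the work surface, if the arm or the gripper's body presses on something with over 40 N, if the wrist force passes 120 N, or if a joint passes its speed limit or range.

## Working session

There is one attempt and no reset: what is moved stays moved. The work goes in short steps, Python scripts to look and compute and a tool call to move; the robot and the scene stay as the last step left them, time stands still between calls to the robot, and variables do not carry over. Pictures are saved under pics/ and viewed, at most 11 in all, crops included, and the job is handed in when it is done.

Besides the shell and the picture viewer there is one more tool, called after "Request:" as name(argument=value, ...) on one line, values as JSON. arm_command: Moves the arm, as the interface text tells. Its arguments: {"type":"object","properties":{"commands":{"type":"array","items":{"type":"number"}},"force":{"type":"number"}},"required":["commands"]}

```bash
mkdir -p pics; ls
cat > h.py <<'E'
import numpy as np,cv2
from station import get_obs,read_camera,hand_in
def snap(c,name):
    r=read_camera(c); cv2.imwrite(f'pics/{name}.png',r['img'][:,:,::-1]); np.savez(f'pics/{name}.npz',K=r['camera_matrix'],T=r['pose']); return r
def ray(name,u,v,z):
    d=np.load(f'pics/{name}.npz');K,T=d['K'],d['T']
    w=T[:3,:3]@np.linalg.inv(K)@[u,v,1]; return T[:3,3]+w*(z-T[2,3])/w[2]
def proj(name,p):
    d=np.load(f'pics/{name}.npz');K,T=d['K'],d['T']
    c=K@(T[:3,:3].T@(np.array(p)-T[:3,3])); return c[:2]/c[2]
E
python3 - <<'E'
from h import *
a=[snap(c,c+'0')['img'] for c in('scene','side')]
print(get_obs())
E
```

```text
pics
{'t': 0.1, 'q': array([ 1.06788183,  0.47772196,  0.02233661,  1.55631673, -0.01148703,
        1.10931809, -0.08310402]), 'joint_vel': array([ 0.00096124, -0.00246714, -0.00051323, -0.0018581 ,  0.00038847,
        0.00051111, -0.0002015 ]), 'joint_torque': array([ 4.01970494e-03, -5.97762394e+01,  1.61338180e+00, -2.81957370e+01,
        1.27904001e-02,  4.98540496e-03,  1.98874363e-05]), 'eef_pos': array([ 0.25942002, -0.62259278,  0.23043494]), 'tool_rot': array([-7.87137213e-04,  9.80575356e-01,  1.96141028e-01, -2.22496979e-04]), 'contact_force': array([-0.4079199 , -0.28277295, -0.14742221]), 'torque': array([ 0.01742628, -0.05433954,  0.01292954]), 'grasp_force': 0.0, 'gripper_width': 0.9991910342208489}
```

View pics/scene0.png

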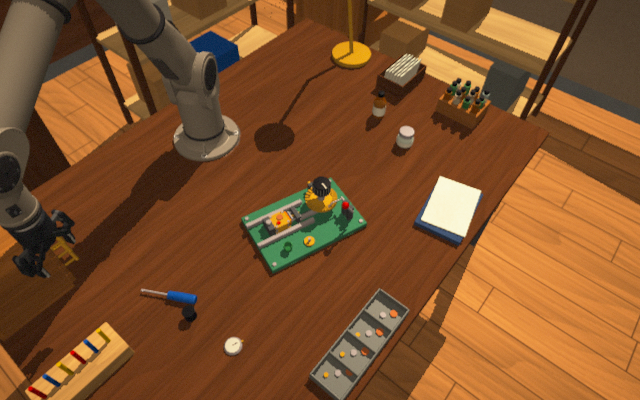

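View pics/side0.png

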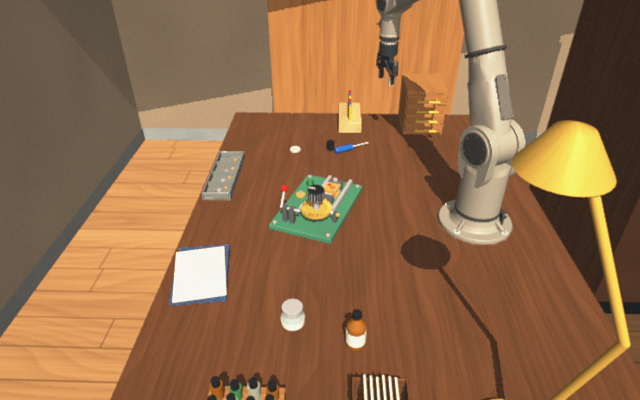

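The scene view shows the holder at about (305,225), with the knob at (320,187), the ball at (345,205) and the movement at (282,218). The side view shows the knob at (316,192) and the ball at (284,188). Next I'll enlarge both.

Run:
```python
from h import *
a=cv2.imread('pics/scene0.png')[165:275,235:375]; b=cv2.imread('pics/side0.png')[165:245,260:370]
a=cv2.resize(a,(700,550),interpolation=2); cv2.imwrite('pics/c1.png',a)
b=cv2.resize(b,(770,560),interpolation=2); cv2.imwrite('pics/c2.png',b)
```

```text
(no output)
```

View pics/c1.png

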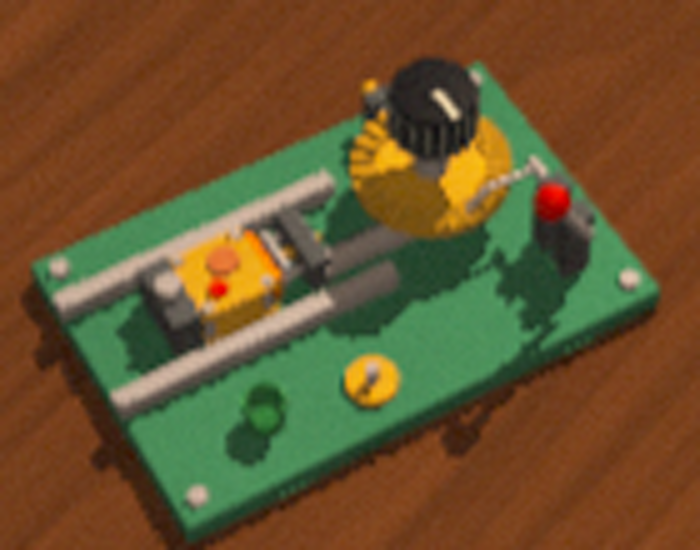

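View pics/c2.png

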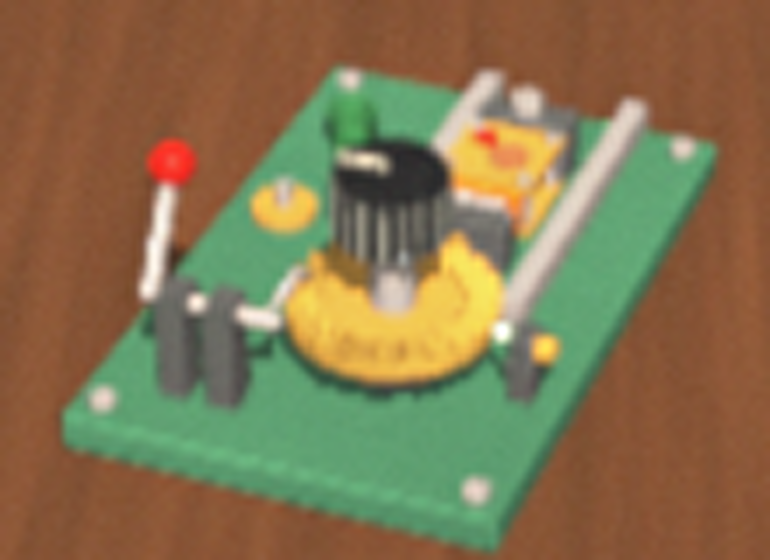

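The crops give these features, in crop pixels:
- **Scene:** knob top (433,93), ball (552,202), plate corners (33,265), (190,530), (660,287) and (478,62).
- **Side:** knob top (391,172), ball (171,161), plate corners (65,412), (497,525), (717,148) and (335,68).

I'll fit the holder pose to them.

Run:
```python
from h import *
from scipy.optimize import least_squares
from scipy.spatial.transform import Rotation as R
M=dict(knob=(0,0,.132),ball=(.1,.02,.122),a=(-.085,-.24,.02),b=(.13,-.24,.02),c=(.13,.09,.02),d=(-.085,.09,.02))
S=dict(scene0=dict(knob=(433,93),ball=(552,202),a=(33,265),b=(190,530),c=(660,287),d=(478,62)),
side0=dict(knob=(391,172),ball=(171,161),a=(717,148),b=(335,68),c=(65,412),d=(497,525)))
def W(p,m):
    c,s=np.cos(p[2]),np.sin(p[2]); return [p[0]+c*m[0]-s*m[1],p[1]+s*m[0]+c*m[1],m[2]]
def f(p):
    r=[]
    for n,fs in S.items():
        k,o=(5,(235,165)) if n=='scene0' else (7,(260,165))
        for q,uv in fs.items(): r+=list(proj(n,W(p,M[q]))-(np.array(uv)/k+o))
    return np.array(r)
k=ray('scene0',321.6,183.6,.132); print(k)
best=min((least_squares(f,[k[0],k[1],y],loss='soft_l1') for y in np.arange(-3,3.2,.5)),key=lambda s:s.cost)
p=best.x; print(p,best.cost,f(p).round(1))
np.save('pose.npy',p)
for n,m in M.items(): print(n,W(p,m))
print('ball freed',W(p,(.1,.088,.117)),'mov',W(p,(0,-.147,.05)))
print(R.from_quat(np.roll(get_obs()['tool_rot'],-1)).as_matrix().round(3))
```

```text
[0.52468124 0.0182091  0.132     ]
[ 0.52082613  0.02099635 -0.33817385] 6.532621290511988 [-0.4 -1.2 -0.5 -0.5 -1.3 -0.9 -0.8 -0.6  0.1 -0.4 -0.2 -1.1 -0.8 -0.8
 -0.7  0.5 -0.7 -1.  -1.1 -0.7 -1.8  0.4 -0.7 -0.4]
knob [np.float64(0.5208261331557191), np.float64(0.02099634701371367), 0.132]
ball [np.float64(0.6217976407137321), np.float64(0.00668709610871809), 0.122]
a [np.float64(0.36101677299197155), np.float64(-0.17721053582352186), 0.02]
b [np.float64(0.5638396223771446), np.float64(-0.24853999514629696), 0.02]
c [np.float64(0.6733220483144272), np.float64(0.06276949460768952), 0.02]
d [np.float64(0.47049919892925424), np.float64(0.13409895393046461), 0.02]
ball freed [np.float64(0.6443576557553541), np.float64(0.07083571823984257), 0.117] mov [np.float64(0.4720566888745659), np.float64(-0.11767788024033485), 0.05]
[[ 0.923  0.385 -0.001]
 [ 0.385 -0.923  0.001]
 [-0.    -0.002 -1.   ]]
```

Request:
arm_command(commands=[0.035,-0.035,-0.05,0,0,3,0,0.07,-0.07,-0.1,0,0,6,0,0.105,-0.105,-0.1,0,0,9,0,0.14,-0.14,-0.1,0,0,12,0,0.175,-0.175,-0.1,0,0,15,0,0.21,-0.21,-0.1,0,0,18,0,0.245,-0.247,-0.1,0,0,21,0,0.245,-0.247,-0.1,0,0,21,0])

```text
t: 0.9
eef_pos: [0.392, -0.2968, 0.3313]
tool_rot: [-0.0, 1.0, 0.015, 0.0]
contact_force: [-0.2, -0.4, 0.4]
gripper_width: -0.002
grasp_force: 0.0
```

```bash
cat >> h.py <<'E'
from scipy.spatial.transform import Rotation as Rot
def st():
    o=get_obs(); R=Rot.from_quat(np.roll(o['tool_rot'],-1)).as_matrix()
    print('t',o['t'],'q',o['q'].round(3),'tcp',o['eef_pos'].round(4),'xyaw',np.degrees(np.arctan2(R[1,0],R[0,0])).round(2),'tilt',R[:,2].round(3),'F',o['contact_force'].round(2),'M',o['torque'].round(3),'j7',o['joint_torque'][6].round(4),'w',o['gripper_width'].__round__(3),'g',o['grasp_force'])
    return o,R
def hol(m):
    p=np.load('pose.npy');c,s=np.cos(p[2]),np.sin(p[2]); return np.array([p[0]+c*m[0]-s*m[1],p[1]+s*m[0]+c*m[1],m[2]])
def go(m):  # tool-frame shift needed to reach holder point m (m units)
    o,R=st(); print('shift mm',(R.T@(hol(m)-o['eef_pos'])*1000).round(1),'holder yaw',np.degrees(np.load('pose.npy')[2]))
E
python3 -c "
from h import *
st()"
```

```text
t 0.9 q [ 0.628  0.091 -0.114  1.843  0.01   1.208 -1.029] tcp [ 0.392  -0.2968  0.3313] xyaw 1.76 tilt [ 0.     0.001 -1.   ] F [-0.16 -0.41  0.43] M [-0.027 -0.069  0.056] j7 0.0702 w -0.002 g 0.0
```

Request:
arm_command(commands=[0.017,-0.039,0,0,0,-8.5,0,0.035,-0.079,0,0,0,-17,0,0.052,-0.118,0,0,0,-25.5,0,0.07,-0.157,0,0,0,-34,0,0.087,-0.196,0,0,0,-42.5,0,0.104,-0.236,0,0,0,-51,0,0.122,-0.275,0,0,0,-59.5,0,0.139,-0.314,0,0,0,-68,0])

```text
t: 1.7
eef_pos: [0.521, 0.0185, 0.3311]
tool_rot: [0.0, 0.819, 0.573, -0.0]
contact_force: [0.6, 0.2, -0.3]
gripper_width: 0.005
grasp_force: 0.0
```

```bash
python3 -c "
from h import *
snap('wrist','w1'); go((0,0,.331))
for m in [(0,0,.132),(.1,.02,.122),(-.085,-.24,.02),(.13,-.24,.02),(.13,.09,.02),(-.085,.09,.02)]: print(proj('w1',hol(m)))"
```

```text
t 1.75 q [ 0.259  0.177 -0.485  1.76   0.083  1.224 -0.582] tcp [0.5226 0.0269 0.3313] xyaw 70.9 tilt [ 0.001  0.005 -1.   ] F [2.68 7.13 1.78] M [ 0.363 -0.122 -0.005] j7 -0.1227 w -0.002 g 0.0
shift mm [-6.1  0.3  0.3] holder yaw -19.37593443643522
[316.06888024 173.8307155 ]
[411.53070185 151.99827676]
[263.97110768 311.03348362]
[401.741688   309.67374883]
[417.41647461  85.58968292]
[249.10297297  87.64803017]
```

View pics/w1.png

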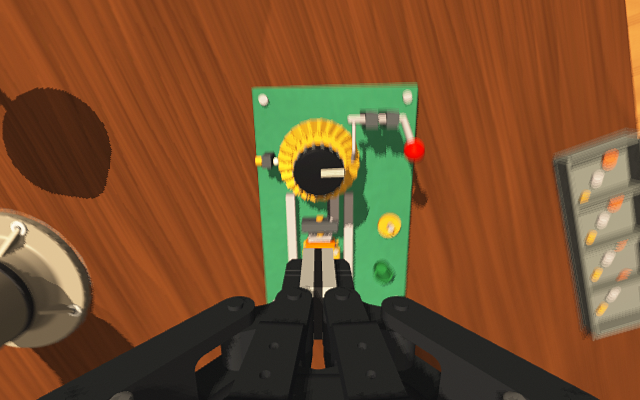

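The wrist view has the knob at (319,170) with its line pointing right, the ball at (414,150) and the plate corners at (252,86) and (417,84). The arm was still swinging, so I'll let it settle and measure again.

Request:
arm_command(commands=[0,0,0,0,0,0,0,0,0,0,0,0,0,0])

```text
t: 1.95
eef_pos: [0.5205, 0.0162, 0.3308]
tool_rot: [-0.0, 0.821, 0.57, -0.001]
contact_force: [-1.4, -0.5, -0.8]
gripper_width: -0.002
grasp_force: 0.0
```

```bash
python3 -c "
from h import *
snap('wrist','w2'); st()
a=cv2.imread('pics/w2.png')
for m in [(0,0,.132),(.1,.02,.122),(.13,.09,.02),(-.085,.09,.02)]: print(proj('w2',hol(m)))
hs=cv2.cvtColor(a,cv2.COLOR_BGR2HSV)
m=((hs[:,:,0]<6)|(hs[:,:,0]>174))&(hs[:,:,1]>200)&(hs[:,:,2]>120); m[:,:380]=0;m[:,450:]=0
y,x=np.nonzero(m); print('red',x.mean(),y.mean(),len(x))
cv2.imwrite('pics/w2c.png',cv2.resize(a[70:220,240:440],(800,600),interpolation=2))"
```

```text
t 2.0 q [ 0.266  0.172 -0.473  1.765  0.084  1.225 -0.587] tcp [0.5205 0.0155 0.3309] xyaw 69.46 tilt [-0.001 -0.001 -1.   ] F [ 1.06 -0.9  -0.44] M [-0.015 -0.063  0.013] j7 0.0009 w 0.002 g 0.0
[315.88584272 171.4983464 ]
[411.56437571 148.92041277]
[417.14622853  82.62154935]
[248.36902991  86.01471809]
red 413.9533527696793 150.29154518950438 343
```

View pics/w2c.png

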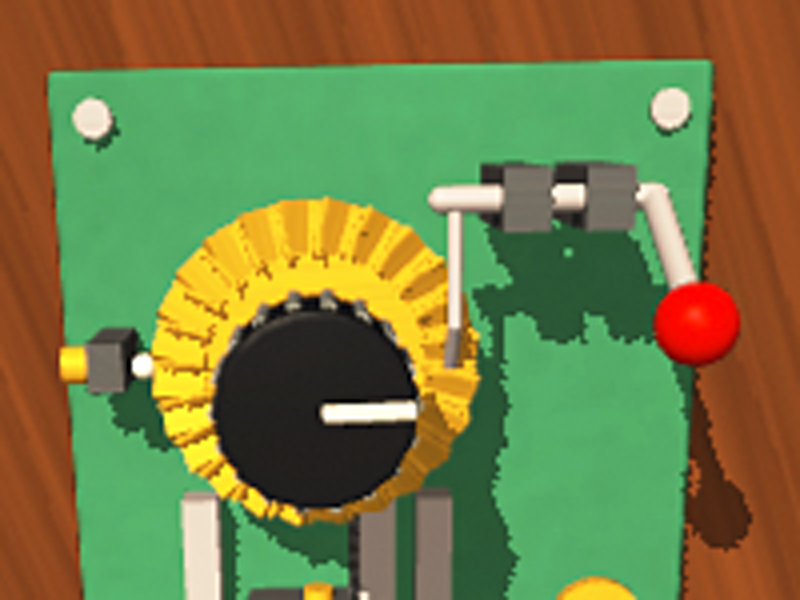

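The crop puts the knob top at (315,408), so (318.4,171.7) in the full image. The ball is at (414,150.3) and the corners at (251.6,87.6) and (417.6,84.6). Refitting.

Run:
```python
from h import *
from scipy.optimize import least_squares
m=[(0,0,.132),(.1,.02,.122),(-.085,.09,.02),(.13,.09,.02)]
uv=[(318.4,171.7),(414,150.3),(251.6,87.6),(417.6,84.6)]
def f(p):
    np.save('pose.npy',p); return np.concatenate([proj('w2',hol(a))-b for a,b in zip(m,uv)])
s=least_squares(f,np.load('pose.npy'),loss='soft_l1'); print(s.x,f(s.x).round(1))
for q in [(.1,-.03,.25),(.1,-.03,.112),(0,0,.25)]: go(q)
```

```text
[ 0.52272209  0.01875116 -0.33988495] [-0.   1.2 -0.1  0.2 -1.  -0.5  1.6 -0.6]
t 2.0 q [ 0.266  0.172 -0.473  1.765  0.084  1.225 -0.587] tcp [0.5205 0.0155 0.3309] xyaw 69.46 tilt [-0.001 -0.001 -1.   ] F [ 1.06 -0.9  -0.44] M [-0.015 -0.063  0.013] j7 0.0009 w 0.002 g 0.0
shift mm [-24.2 101.6  80.9] holder yaw -19.473973064948737
t 2.0 q [ 0.266  0.172 -0.473  1.765  0.084  1.225 -0.587] tcp [0.5205 0.0155 0.3309] xyaw 69.46 tilt [-0.001 -0.001 -1.   ] F [ 1.06 -0.9  -0.44] M [-0.015 -0.063  0.013] j7 0.0009 w 0.002 g 0.0
shift mm [-24.  101.6 218.9] holder yaw -19.473973064948737
t 2.0 q [ 0.266  0.172 -0.473  1.765  0.084  1.225 -0.587] tcp [0.5205 0.0155 0.3309] xyaw 69.46 tilt [-0.001 -0.001 -1.   ] F [ 1.06 -0.9  -0.44] M [-0.015 -0.063  0.013] j7 0.0009 w 0.002 g 0.0
shift mm [ 4.   1.  80.9] holder yaw -19.473973064948737
```

Request:
arm_command(commands=[-0.012,0.05,0.04,0,0,-0.5,0,-0.024,0.1,0.08,0,0,-1,0,-0.024,0.101,0.12,0,0,-1,0,-0.024,0.101,0.16,0,0,-1,0,-0.024,0.101,0.195,0,0,-1,0,-0.024,0.101,0.219,0,0,-1,0,-0.024,0.101,0.219,0,0,-1,0])

```text
t: 2.7
eef_pos: [0.6038, -0.043, 0.1084]
tool_rot: [-0.002, 0.817, 0.577, -0.003]
contact_force: [-0.0, -0.4, -0.6]
gripper_width: 0.0
grasp_force: 0.0
```

Request:
arm_command(commands=[0.01,0,0,0,0,0,0,0.02,0,0,0,0,0,0,0.03,0,0,0,0,0,0,0.04,0,0,0,0,0,0,0.05,0,0,0,0,0,0,0.06,0,0,0,0,0,0,0.07,0,0,0,0,0,0,0.08,0,0,0,0,0,0])

```text
t: 3.5
eef_pos: [0.634, 0.0359, 0.1123]
tool_rot: [-0.0, 0.816, 0.578, 0.0]
contact_force: [0.6, 0.1, 0.7]
gripper_width: 0.001
grasp_force: 0.0
```

Request:
arm_command(commands=[-0.01,0,0,0,0,0,0,-0.03,0,-0.01,0,0,0,0,-0.05,-0.03,-0.05,0,0,0,0,-0.05,-0.06,-0.1,0,0,0,0.3,-0.05,-0.1,-0.15,0,0,0,0.7,-0.05,-0.1,-0.19,0,0,0,1,-0.05,-0.1,-0.19,0,0,0,1,-0.05,-0.1,-0.19,0,0,0,1])

```text
t: 4.3
eef_pos: [0.5236, 0.0203, 0.3049]
tool_rot: [0.002, 0.816, 0.578, 0.002]
contact_force: [1.1, -0.4, 0.5]
gripper_width: 0.843
grasp_force: 0.0
```

```bash
python3 -c "
from h import *
snap('wrist','w3'); go((0,0,.099))
print(proj('w3',hol((0,0,.132))),proj('w3',hol((.1,.02,.122))),proj('w3',hol((.1,.088,.117))))
cv2.imwrite('pics/w3c.png',cv2.resize(cv2.imread('pics/w3.png')[50:250,220:460],(720,600),interpolation=2))"
```

```text
t 4.35 q [ 0.254  0.197 -0.473  1.801  0.098  1.165 -0.589] tcp [0.523  0.0199 0.3026] xyaw 70.55 tilt [ 0.002 -0.001 -1.   ] F [ 0.68 -0.45 -0.76] M [ 0.025 -0.024 -0.007] j7 0.0267 w 0.928 g 0.0
shift mm [-1.200e+00 -2.000e-01  2.036e+02] holder yaw -19.473973064948737
[315.72652431 183.70943661] [418.12221991 161.3548434 ] [422.8777615   87.97801599]
```

View pics/w3c.png

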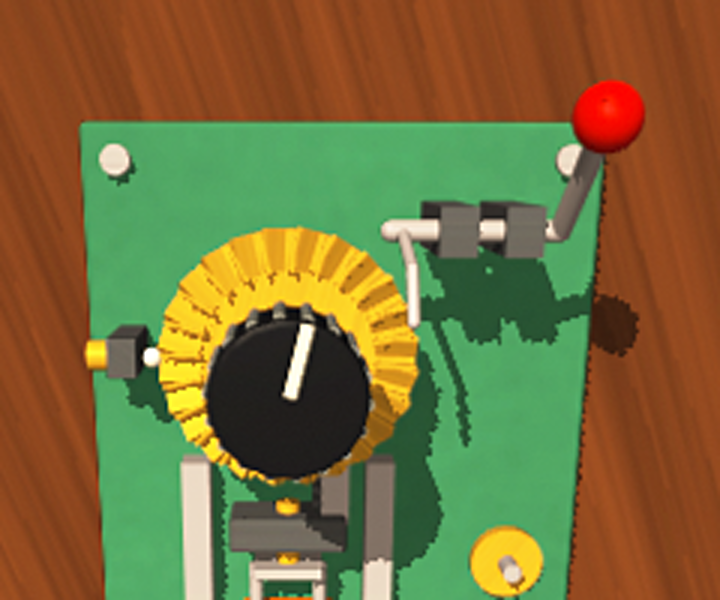

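The lever is parked over, with the ball at crop (608,117). The white line runs (289,399) to (308,325), about 75° anticlockwise, so the knob is near -1.31 rad. Next I grip the knob and turn it about 42° further back.

Request:
arm_command(commands=[0,0,0.04,0,0,0,1,-0.001,0,0.08,0,0,0,1,-0.001,0,0.12,0,0,0,1,-0.001,0,0.15,0,0,0,1,-0.001,0,0.18,0,0,0,1,-0.001,0,0.195,0,0,0,1,-0.001,0,0.204,0,0,0,1,-0.001,0,0.204,0,0,0,1])

```text
t: 5.15
eef_pos: [0.5208, 0.0193, 0.0958]
tool_rot: [-0.001, 0.816, 0.578, -0.002]
contact_force: [0.1, -0.3, 0.5]
gripper_width: 1.001
grasp_force: 0.0
```

```bash
python3 -c "
from h import *
go((0,0,.099))"
```

```text
t 5.15 q [ 0.186  0.441 -0.422  2.011  0.259  0.745 -0.731] tcp [0.5208 0.0193 0.0958] xyaw 70.61 tilt [-0.005 -0.    -1.   ] F [ 0.1  -0.26  0.49] M [ 0.033  0.05  -0.041] j7 -0.0919 w 1.001 g 0.0
shift mm [ 0.1  2.  -3.2] holder yaw -19.473973064948737
```

Request:
arm_command(commands=[0,0,0,0,0,0,0,0,0,0,0,0,0,0,0,0,0,0,0,0,0,0,0,0,0,0,0,0,0,0,0,0,0,0,0,0,0,0,0,0,0,0], force=40)

```text
t: 5.75
eef_pos: [0.5226, 0.0199, 0.0994]
tool_rot: [0.0, 0.816, 0.578, 0.0]
contact_force: [-3.2, -0.4, 6.1]
gripper_width: 0.621
grasp_force: 42.1
```

```bash
python3 -c "
from h import *
go((0,0,.099))"
```

```text
t 5.75 q [ 0.186  0.436 -0.423  2.009  0.259  0.747 -0.731] tcp [0.5226 0.0199 0.0994] xyaw 70.63 tilt [ 0.001 -0.    -1.   ] F [-3.24 -0.44  6.08] M [0.031 0.662 0.052] j7 -0.0504 w 0.621 g 42.09086358547211
shift mm [-1.1  0.5  0.4] holder yaw -19.473973064948737
```

Request:
arm_command(commands=[0,0,0,0,0,-5,0,0,0,0,0,0,-10,0,0,0,0,0,0,-16,0,0,0,0,0,0,-22,0,0,0,0,0,0,-28,0,0,0,0,0,0,-34,0,0,0,0,0,0,-39,0,0,0,0,0,0,-42,0])

```text
t: 6.55
eef_pos: [0.5222, 0.02, 0.0993]
tool_rot: [0.0, 0.554, 0.833, -0.0]
contact_force: [-5.5, -0.4, 8.7]
gripper_width: 0.622
grasp_force: 42.3
```

Request:
arm_command(commands=[0,0,0,0,0,0,0,0,0,0,0,0,0,0,0,0,0,0,0,0,0])

```text
t: 6.85
eef_pos: [0.5223, 0.0199, 0.0993]
tool_rot: [0.0, 0.555, 0.832, -0.0]
contact_force: [-4.1, 0.5, 7.7]
gripper_width: 0.623
grasp_force: 42.4
```

```bash
python3 -c "
from h import *
st()"
```

```text
t 6.85 q [ 0.321  0.468 -0.595  2.001  0.369  0.779 -0.095] tcp [0.5223 0.0199 0.0993] xyaw 112.62 tilt [ 0.    -0.001 -1.   ] F [-4.09  0.51  7.71] M [0.125 0.838 0.016] j7 -0.0491 w 0.623 g 42.39221513271332
```

Request:
arm_command(commands=[0,0,0,0,0,0,1,0,0,0,0,0,0,1,0,0,0,0,0,0,1,0,0,0,0,0,0,1,0,0,-0.03,0,0,0,1,0,0,-0.08,0,0,0,1,0,0,-0.13,0,0,0,1,0,0,-0.14,0,0,0,1])

```text
t: 7.65
eef_pos: [0.5259, 0.0207, 0.2442]
tool_rot: [0.004, 0.555, 0.832, 0.003]
contact_force: [0.3, 1.0, 0.1]
gripper_width: 1.004
grasp_force: 0.0
```

```bash
python3 -c "
from h import *
snap('wrist','w4'); go((.1,.13,.112))
print(proj('w4',hol((0,0,.132))),proj('w4',hol((.1,.088,.117))))
T=np.load('pics/w4.npz')['T'];print(T.round(3))
cv2.imwrite('pics/w4c.png',cv2.resize(cv2.imread('pics/w4.png')[20:260,160:480],(800,600),interpolation=2))"
```

```text
t 7.7 q [ 0.412  0.285 -0.677  1.867  0.207  1.051  0.047] tcp [0.5254 0.0203 0.2432] xyaw 112.6 tilt [ 0.009 -0.    -1.   ] F [ 0.66 -0.17 -0.06] M [ 0.003 -0.065 -0.035] j7 0.0844 w 1.001 g 0.0
shift mm [ 29.6 157.2 132.4] holder yaw -19.473973064948737
[311.76807897 198.96758497] [471.14047469 195.53112782]
[[ 0.923  0.365  0.121  0.496]
 [ 0.385 -0.884 -0.265  0.087]
 [ 0.01   0.291 -0.957  0.386]
 [ 0.     0.     0.     1.   ]]
```

View pics/w4c.png

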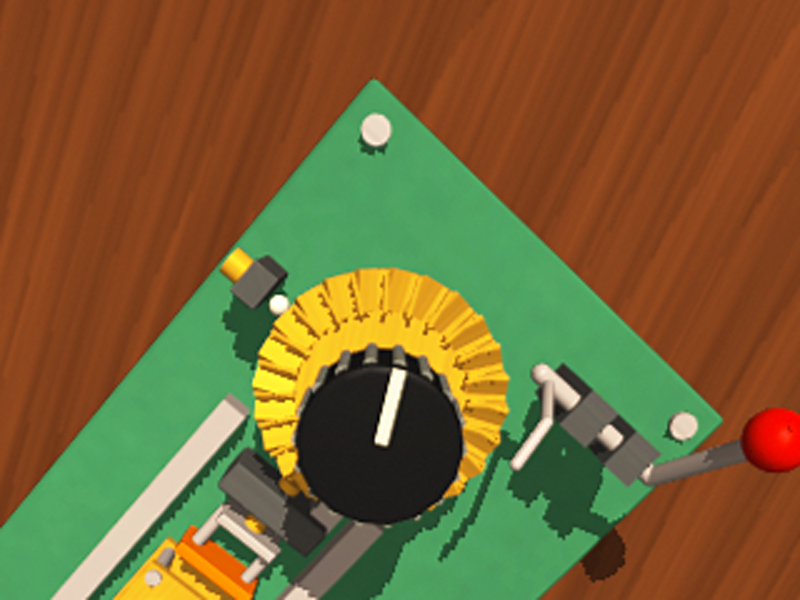

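The knob line, (381,444) to (399,369), together with the 42° camera turn gives about -118°, so the knob is near -2.06 rad. The pad has clear space and the lever is still parked at crop (780,440). Now I'll flip the click back in from the +y side.

Request:
arm_command(commands=[0.006,0.03,0,0,0,6,0,0.012,0.065,0,0,0,13,0,0.018,0.1,0,0,0,21,0,0.024,0.13,0,0,0,29,0,0.03,0.157,0,0,0,36,0,0.03,0.157,0,0,0,42,0,0.03,0.157,0.03,0,0,42,0,0.03,0.157,0.06,0,0,42,0])

```text
t: 8.5
eef_pos: [0.656, 0.1081, 0.1765]
tool_rot: [0.0, 0.816, 0.578, 0.0]
contact_force: [0.2, -0.3, -0.6]
gripper_width: 0.0
grasp_force: 0.0
```

Request:
arm_command(commands=[0,0,0.03,0,0,0,0,0,0,0.05,0,0,0,0,0,0,0.068,0,0,0,0,0,0,0.068,0,0,0,0])

```text
t: 8.9
eef_pos: [0.6531, 0.107, 0.1057]
tool_rot: [-0.001, 0.816, 0.578, -0.003]
contact_force: [-1.0, 0.2, -0.3]
gripper_width: 0.002
grasp_force: 0.0
```

```bash
python3 -c "
from h import *
go((.1,.048,.112))"
```

```text
t 8.9 q [ 0.063  0.632 -0.457  1.66   0.329  0.935 -0.855] tcp [0.6531 0.107  0.1057] xyaw 70.64 tilt [-0.007 -0.002 -1.   ] F [-0.96  0.16 -0.31] M [ 0.009 -0.006  0.03 ] j7 -0.0979 w 0.002 g 0.0
shift mm [-78.7   6.3  -6. ] holder yaw -19.473973064948737
```

Request:
arm_command(commands=[-0.012,0.003,0,0,0,0,0,-0.024,0.005,0,0,0,0,0,-0.036,0.005,0,0,0,0,0,-0.048,0.005,0,0,0,0,0,-0.06,0.005,0,0,0,0,0,-0.07,0.005,0,0,0,0,0,-0.079,0.005,0,0,0,0,0,-0.079,0.005,0,0,0,0,0])

```text
t: 9.7
eef_pos: [0.6339, 0.0295, 0.1102]
tool_rot: [0.0, 0.817, 0.577, -0.001]
contact_force: [-0.2, -0.4, 0.0]
gripper_width: -0.004
grasp_force: 0.0
```

Request:
arm_command(commands=[0.02,0,-0.01,0,0,0,0,0.02,0,-0.06,0,0,-6,0,0,-0.03,-0.1,0,0,-12,0,-0.02,-0.06,-0.14,0,0,-20,0.3,-0.048,-0.1,-0.15,0,0,-28,0.7,-0.048,-0.1,-0.15,0,0,-36,1,-0.048,-0.1,-0.15,0,0,-42,1,-0.048,-0.1,-0.15,0,0,-42,1])

```text
t: 10.5
eef_pos: [0.5245, 0.0215, 0.2616]
tool_rot: [0.001, 0.553, 0.833, 0.001]
contact_force: [0.7, -0.1, -0.3]
gripper_width: 0.844
grasp_force: 0.0
```

```bash
python3 -c "
from h import *
snap('wrist','w5'); go((0,0,.099))
print(proj('w5',hol((0,0,.132))),proj('w5',hol((.1,.02,.122))))
cv2.imwrite('pics/w5c.png',cv2.resize(cv2.imread('pics/w5.png')[20:260,160:480],(800,600),interpolation=2))"
```

```text
t 10.55 q [ 0.435  0.273 -0.703  1.841  0.197  1.097  0.054] tcp [0.5246 0.0213 0.2611] xyaw 112.6 tilt [ 0.001  0.001 -1.   ] F [ 0.23 -0.15 -0.17] M [ 0.03  -0.005 -0.038] j7 0.4284 w 0.925 g 0.0
shift mm [ -1.7  -3.  162.1] holder yaw -19.473973064948737
[314.18821229 195.12776559] [410.14494704 247.57824771]
```

View pics/w5c.png

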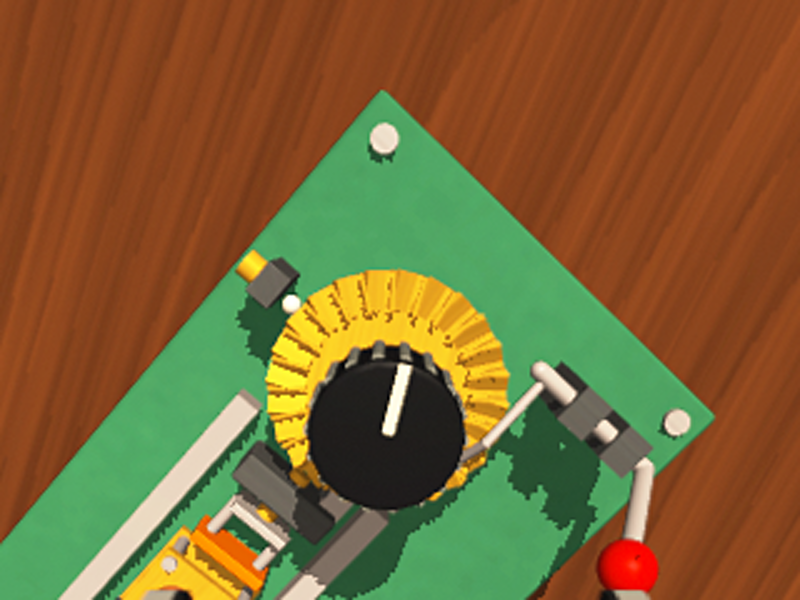

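The click is in: the ball at (627,568) in the crop maps to (410.8,247), as predicted. The knob still sits near -2.06. I'll check its angle with rays, then grip.

```bash
cat >> h.py <<'E'
def line(name,off,k,a,b):
    P=[ray(name,(q[0]+.5)/k-.5+off[0],(q[1]+.5)/k-.5+off[1],.133) for q in(a,b)]; d=P[1]-P[0]
    return np.degrees(np.arctan2(d[1],d[0])-np.load('pose.npy')[2])
E
python3 -c "
from h import *
print(line('w2',(240,70),4,(321,412),(416,410)),line('w3',(220,50),3,(289,399),(308,325)),line('w4',(160,20),2.5,(381,444),(399,369)),line('w5',(160,20),2.5,(388,434),(404,364)))"
```

```text
0.2502505120687214 75.90105512716072 118.81966200523074 119.67979368943648
```

Request:
arm_command(commands=[-0.001,-0.002,0.04,0,0,0,1,-0.001,-0.002,0.08,0,0,0,1,-0.001,-0.002,0.11,0,0,0,1,-0.001,-0.002,0.135,0,0,0,1,-0.001,-0.002,0.15,0,0,0,1,-0.001,-0.002,0.158,0,0,0,1,-0.001,-0.002,0.162,0,0,0,1,-0.001,-0.002,0.162,0,0,0,1])

```text
t: 11.35
eef_pos: [0.5231, 0.0182, 0.0987]
tool_rot: [0.0, 0.555, 0.832, 0.0]
contact_force: [0.3, 0.9, -0.1]
gripper_width: 0.998
grasp_force: 0.0
```

```bash
python3 -c "
from h import *
go((0,0,.099))"
```

```text
t 11.35 q [ 0.342  0.476 -0.618  1.998  0.385  0.783 -0.106] tcp [0.5231 0.0182 0.0987] xyaw 112.6 tilt [ 0.001  0.    -1.   ] F [ 0.25  0.88 -0.07] M [ 0.016 -0.007 -0.032] j7 -0.0646 w 0.998 g 0.0
shift mm [ 0.6 -0.2 -0.3] holder yaw -19.473973064948737
```

Request:
arm_command(commands=[0,0,0,0,0,0,0,0,0,0,0,0,0,0,0,0,0,0,0,0,0,0,0,0,0,0,0,0,0,0,0,0,0,0,0,0,0,0,0,0,0,0], force=40)

```text
t: 11.95
eef_pos: [0.5231, 0.0178, 0.0994]
tool_rot: [0.001, 0.555, 0.832, 0.0]
contact_force: [-1.4, -0.5, 6.6]
gripper_width: 0.62
grasp_force: 41.2
```

```bash
python3 -c "
from h import *
go((0,0,.099))"
```

```text
t 11.95 q [ 0.343  0.474 -0.618  1.998  0.385  0.784 -0.106] tcp [0.5231 0.0178 0.0994] xyaw 112.58 tilt [ 0.001 -0.    -1.   ] F [-1.4  -0.49  6.62] M [-0.06   0.425 -0.104] j7 0.0633 w 0.62 g 41.181809306144714
shift mm [ 1.  -0.   0.4] holder yaw -19.473973064948737
```

Request:
arm_command(commands=[0,0,0,0,0,2,0,0,0,0,0,0,4,0,0,0,0,0,0,4,0,0,0,0,0,0,4,0])

```text
t: 12.35
eef_pos: [0.523, 0.0178, 0.0994]
tool_rot: [0.001, 0.584, 0.812, 0.0]
contact_force: [-2.2, -0.5, 5.8]
gripper_width: 0.623
grasp_force: 41.1
```

```bash
python3 -c "
from h import *
st()"
```

```text
t 12.35 q [ 0.331  0.47  -0.602  1.999  0.374  0.78  -0.166] tcp [0.523  0.0178 0.0994] xyaw 108.58 tilt [ 0.001 -0.001 -1.   ] F [-2.23 -0.48  5.78] M [-0.071  0.432 -0.105] j7 0.0674 w 0.623 g 41.12100005149841
```

Request:
arm_command(commands=[0,0,0,0,0,2,0,0,0,0,0,0,4,0,0,0,0,0,0,4,0,0,0,0,0,0,4,0])

```text
t: 12.75
eef_pos: [0.5229, 0.0177, 0.0994]
tool_rot: [0.001, 0.612, 0.791, 0.0]
contact_force: [-1.9, -0.7, 6.7]
gripper_width: 0.621
grasp_force: 41.2
```

```bash
python3 -c "
from h import *
st()"
```

```text
t 12.75 q [ 0.318  0.466 -0.585  2.     0.363  0.777 -0.227] tcp [0.5229 0.0177 0.0994] xyaw 104.57 tilt [ 0.001 -0.001 -1.   ] F [-1.9  -0.68  6.74] M [-0.065  0.482 -0.096] j7 0.0874 w 0.621 g 41.15605652332306
```

Create r.py:
```python
from h import *
o=get_obs();R=Rot.from_quat(np.roll(o['tool_rot'],-1)).as_matrix();y=np.degrees(np.arctan2(R[1,0],R[0,0]))
print('t',round(o['t'],2),'knob~',round(-6.4-y,1),'Mz',o['torque'][2].round(3),'j7',o['joint_torque'][6].round(3),'F',o['contact_force'].round(1))
```

```text
(no output)
```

Request:
arm_command(commands=[0,0,0,0,0,3,0,0,0,0,0,0,6,0,0,0,0,0,0,9,0,0,0,0,0,0,9,0,0,0,0,0,0,9,0])

```text
t: 13.25
eef_pos: [0.5226, 0.0177, 0.0994]
tool_rot: [0.0, 0.672, 0.741, -0.0]
contact_force: [-3.4, -1.2, 7.1]
gripper_width: 0.623
grasp_force: 41.2
```

```bash
python3 r.py
```

```text
t 13.25 knob~ -102.0 Mz -0.006 j7 0.031 F [-3.4 -1.2  7.1]
```

Request:
arm_command(commands=[0,0,0,0,0,2.5,0,0,0,0,0,0,5,0,0,0,0,0,0,5,0,0,0,0,0,0,5,0])

```text
t: 13.65
eef_pos: [0.5225, 0.0177, 0.0994]
tool_rot: [0.0, 0.704, 0.711, -0.0]
contact_force: [-4.0, 0.3, 6.9]
gripper_width: 0.62
grasp_force: 41.3
```

```bash
python3 r.py
```

```text
t 13.65 knob~ -97.0 Mz -0.071 j7 0.045 F [-4.   0.3  6.9]
```

Request:
arm_command(commands=[0,0,0,0,0,2.5,0,0,0,0,0,0,5,0,0,0,0,0,0,5,0,0,0,0,0,0,5,0])

```text
t: 14.05
eef_pos: [0.5223, 0.0177, 0.0994]
tool_rot: [0.0, 0.734, 0.679, -0.0]
contact_force: [-3.8, -0.3, 8.5]
gripper_width: 0.621
grasp_force: 41.3
```

```bash
python3 r.py
```

```text
t 14.05 knob~ -92.0 Mz -0.136 j7 0.086 F [-3.8 -0.3  8.5]
```

Request:
arm_command(commands=[0,0,0,0,0,2.5,0,0,0,0,0,0,5,0,0,0,0,0,0,5,0,0,0,0,0,0,5,0])

```text
t: 14.45
eef_pos: [0.5221, 0.0177, 0.0993]
tool_rot: [0.0, 0.763, 0.647, -0.0]
contact_force: [-5.2, -0.7, 8.7]
gripper_width: 0.623
grasp_force: 41.4
```

```bash
python3 r.py
```

```text
t 14.45 knob~ -87.0 Mz -0.078 j7 -0.005 F [-5.2 -0.7  8.7]
```

```bash
cat > r.py <<'E'
from h import *
L=[]
for i in range(6):
    read_camera('wrist'); o=get_obs(); L.append(np.r_[o['torque'][2],o['joint_torque'][6],o['contact_force']])
L=np.array(L)
R=Rot.from_quat(np.roll(o['tool_rot'],-1)).as_matrix();y=np.degrees(np.arctan2(R[1,0],R[0,0]))
print('t',round(o['t'],2),'knob~',round(-6.4-y,2),'Mz,j7,F',L.mean(0).round(3),'sd',L.std(0)[:2].round(3))
E
python3 r.py
```

```text
t 14.75 knob~ -87.0 Mz,j7,F [-0.013  0.019 -5.07  -0.315  8.334] sd [0.042 0.002]
```

Request:
arm_command(commands=[0,0,0,0,0,2.5,0,0,0,0,0,0,5,0,0,0,0,0,0,5,0])

```text
t: 15.05
eef_pos: [0.522, 0.0178, 0.0994]
tool_rot: [0.0, 0.79, 0.612, -0.001]
contact_force: [-5.6, -0.1, 8.4]
gripper_width: 0.622
grasp_force: 41.5
```

```bash
python3 r.py
```

```text
t 15.35 knob~ -82.0 Mz,j7,F [-2.400e-02 -6.000e-03 -5.406e+00 -5.750e-01  9.143e+00] sd [0.031 0.036]
```

Request:
arm_command(commands=[0,0,0,0,0,2.5,0,0,0,0,0,0,5,0,0,0,0,0,0,5,0])

```text
t: 15.65
eef_pos: [0.5219, 0.0177, 0.0993]
tool_rot: [0.0, 0.816, 0.577, -0.001]
contact_force: [-6.4, -0.4, 9.9]
gripper_width: 0.624
grasp_force: 41.5
```

```bash
python3 r.py
```

```text
t 15.95 knob~ -77.0 Mz,j7,F [-0.053  0.028 -6.539 -0.425  9.745] sd [0.038 0.036]
```

Request:
arm_command(commands=[0,0,0,0,0,2.5,0,0,0,0,0,0,5,0,0,0,0,0,0,5,0])

```text
t: 16.25
eef_pos: [0.5217, 0.0178, 0.0993]
tool_rot: [0.0, 0.841, 0.541, -0.001]
contact_force: [-6.0, -1.3, 9.4]
gripper_width: 0.626
grasp_force: 41.6
```

```bash
python3 r.py
```

```text
t 16.55 knob~ -72.03 Mz,j7,F [ 0.081 -0.075 -6.64  -0.034  9.945] sd [0.028 0.035]
```

```bash
python3 r.py
```

```text
t 16.85 knob~ -72.03 Mz,j7,F [ 0.04  -0.055 -6.803 -0.572 10.074] sd [0.027 0.   ]
```

Request:
arm_command(commands=[0,0,0,0,0,2.5,0,0,0,0,0,0,5,0,0,0,0,0,0,5,0])

```text
t: 17.15
eef_pos: [0.5216, 0.0179, 0.0993]
tool_rot: [0.0, 0.864, 0.504, -0.001]
contact_force: [-6.4, -0.8, 10.7]
gripper_width: 0.617
grasp_force: 41.6
```

```bash
python3 r.py; python3 r.py
```

```text
t 17.45 knob~ -67.04 Mz,j7,F [ 0.054 -0.09  -6.771 -0.264 10.426] sd [0.023 0.035]
t 17.75 knob~ -67.03 Mz,j7,F [ 0.074 -0.07  -6.906 -0.293 10.22 ] sd [0.023 0.   ]
```

Request:
arm_command(commands=[0,0,0,0,0,2,0,0,0,0,0,0,4,0,0,0,0,0,0,4,0])

```text
t: 18.05
eef_pos: [0.5215, 0.0179, 0.0993]
tool_rot: [0.0, 0.881, 0.474, -0.001]
contact_force: [-7.3, -0.3, 11.1]
gripper_width: 0.624
grasp_force: 41.6
```

```bash
python3 r.py; python3 r.py; python3 -c "
from h import *
a=[snap(c,c+'9')['img'] for c in('wrist','scene')]
i=cv2.imread('pics/wrist9.png'); j=cv2.imread('pics/scene9.png')
u=proj('scene9',hol((0,-.12,.035))).astype(int);v=proj('wrist9',hol((0,-.12,.035)));print(u,v)
j=j[u[1]-30:u[1]+30,u[0]-40:u[0]+40]
cv2.imwrite('pics/v9.png',np.hstack([cv2.resize(i,(400,250)),cv2.resize(j,(400,300),interpolation=2)[:250]]))"
```

```text
t 18.35 knob~ -63.04 Mz,j7,F [ 0.042 -0.078 -7.246 -0.301 11.007] sd [0.031 0.027]
t 18.65 knob~ -63.04 Mz,j7,F [ 0.092 -0.062 -7.151  0.015 10.637] sd [0.024 0.   ]
[287 218] [355.80033783 363.97071201]
```

View pics/v9.png

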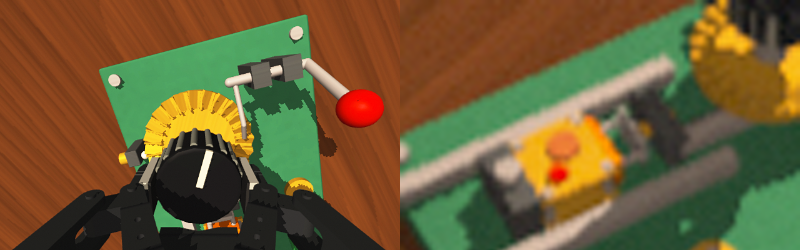

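Request:
arm_command(commands=[0,0,0,0,0,2,0,0,0,0,0,0,4,0,0,0,0,0,0,6,0,0,0,0,0,0,6,0])

```text
t: 19.15
eef_pos: [0.5213, 0.018, 0.0993]
tool_rot: [0.0, 0.904, 0.427, -0.001]
contact_force: [-8.0, 0.8, 10.6]
gripper_width: 0.623
grasp_force: 41.7
```

```bash
python3 r.py; python3 r.py
```

```text
t 19.45 knob~ -57.05 Mz,j7,F [ 0.098 -0.118 -7.863  0.244 11.326] sd [0.039 0.027]
t 19.75 knob~ -57.05 Mz,j7,F [ 0.115 -0.103 -8.224  0.376 11.45 ] sd [0.023 0.   ]
```

Request:
arm_command(commands=[0,0,0,0,0,2.5,0,0,0,0,0,0,5,0,0,0,0,0,0,5,0])

```text
t: 20.05
eef_pos: [0.5212, 0.0182, 0.0993]
tool_rot: [-0.0, 0.922, 0.388, -0.001]
contact_force: [-8.0, 0.3, 11.9]
gripper_width: 0.622
grasp_force: 41.7
```

```bash
python3 r.py; python3 r.py
```

```text
t 20.35 knob~ -52.06 Mz,j7,F [ 0.131 -0.138 -8.317  0.494 11.847] sd [0.013 0.035]
t 20.65 knob~ -52.06 Mz,j7,F [ 0.108 -0.118 -8.212  0.346 11.677] sd [0.035 0.   ]
```

The torque has risen about 0.19–0.2 N m since the start of winding. That fits spring plus pad contact near -75°, and the free spring-back stop at -75.6° rules out earlier contact. So the -60° click is the first sure hold, at about 10 N. I'll ease back to just past that tooth and release.

Request:
arm_command(commands=[0,0,0,0,0,-1.5,0,0,0,0,0,0,-3,0,0,0,0,0,0,-4,0,0,0,0,0,0,-4,0], force=20)

```text
t: 21.05
eef_pos: [0.5213, 0.018, 0.0993]
tool_rot: [-0.0, 0.907, 0.42, -0.001]
contact_force: [-8.5, 0.7, 11.2]
gripper_width: 0.622
grasp_force: 41.7
```

```bash
python3 r.py
```

```text
t 21.35 knob~ -56.08 Mz,j7,F [ 0.243 -0.256 -8.121  0.542 11.167] sd [0.019 0.012]
```

Request:
arm_command(commands=[0,0,0,0,0,0,0.65,0,0,0,0,0,0,0.8,0,0,0,0,0,0,1,0,0,0,0,0,0,1,0,0,0,0,0,0,1,0,0,-0.03,0,0,0,1,0,0,-0.07,0,0,0,1,0,0,-0.11,0,0,0,1])

```text
t: 22.15
eef_pos: [0.5222, 0.0179, 0.2092]
tool_rot: [-0.0, 0.908, 0.42, -0.001]
contact_force: [1.6, -0.6, 0.3]
gripper_width: 1.003
grasp_force: 0.0
```

Request:
arm_command(commands=[0.02,0,-0.04,0,0,0,1,0.05,0,-0.08,0,0,0,1,0.05,0,-0.08,0,0,0,1,0.05,0,-0.08,0,0,0,1])

```text
t: 22.55
eef_pos: [0.5555, 0.0566, 0.2889]
tool_rot: [0.0, 0.907, 0.42, 0.001]
contact_force: [-0.7, 0.0, -0.8]
gripper_width: 1.001
grasp_force: 0.0
```

```bash
python3 -c "
from h import *
st(); snap('wrist','w6'); snap('scene','s6')
print(proj('w6',hol((0,0,.132))),proj('w6',hol((.1,.02,.122))))
a=cv2.resize(cv2.imread('pics/w6.png')[100:340,220:420],(500,600),interpolation=2)
f=lambda n:cv2.resize(cv2.imread(n)[195:245,260:310],(300,300),interpolation=2)
cv2.imwrite('pics/w6c.png',np.hstack([a,np.vstack([f('pics/scene0.png'),f('pics/s6.png')])]))"
```

```text
t 22.55 q [ 0.131  0.264 -0.416  1.747  0.116  1.153 -1.023] tcp [0.5555 0.0566 0.2889] xyaw 49.68 tilt [ 0.002  0.    -1.   ] F [-0.65  0.01 -0.79] M [-0.042 -0.02  -0.013] j7 -0.0289 w 1.001 g 0.0
[316.08731691 236.91128516] [407.74091206 179.26141286]
```

View pics/w6c.png

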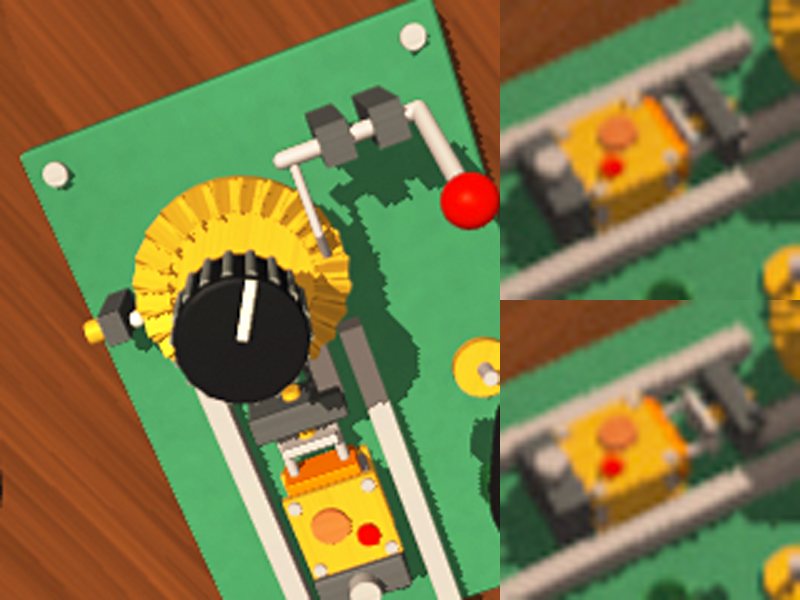

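The views show the orange pad seated against the movement, the click arm in the teeth and the ball at its "in" spot. The load on reversing (mean 0.187 N m) matches spring plus pad just past contact. I'll check the knob angle and the bystanders' positions, then hand in.

```bash
python3 -c "
from h import *
print('knob deg',-(line('w6',(220,100),2.5,(243,341),(251,281))-.25))
a=cv2.imread('pics/scene0.png').astype(int);b=cv2.imread('pics/s6.png').astype(int)
d=abs(a-b).sum(2)>90
for n,(y0,y1,x0,x1) in dict(cup=(238,258,278,296),gear=(233,250,300,318),bottle=(85,120,365,392),jar=(120,155,392,418),driver=(280,325,135,205),watch=(335,358,220,246),mov=(203,235,266,292)).items(): print(n,d[y0:y1,x0:x1].sum())"
```

```text
knob deg -61.80430383578899
cup 64
gear 0
bottle 0
jar 0
driver 153
watch 376
mov 22
```

```bash
python3 -c "
from h import *
print(hand_in())"
```

```text
the job is handed in; nothing more can be done
None
```

The job is handed in. I freed the click, turned the knob back to about -2.07 rad, flipped the click in again and wound to the -60° click, where the pad holds the movement at an estimated 10 N; that grip was worked out from torque readings, not measured, and the hand-in gave no verdict.

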